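# Lay the lamp carton down on the parcel scale

### The job

Weigh the lamp carton lying down: it is too wide to grip, so slide it, still standing, square up against the front edge of the parcel scale, then push it high up so that it tips over that edge and lies on the deck. Then push it along the deck, all the way on, until its top end presses squarely against the orange gauge plate; press with about 8 newtons for a second and back off. Push gently throughout, never shove or crush the carton, and leave the mug, pencil box and tape dispenser where they are.

Things in the scene. Friction and masses are not known exactly. Their poses are not given: they have to be found in the camera images.
- carton: White carton, blue band low down, brown tape on top: 92 (own x) x 100 (own y) x 160 mm high (own z), 0.45-0.8 kg, centre of mass 53 mm above its underside. Starts upright, 25-55 mm short of the scale's front edge, up to 15 mm aside and turned up to 0.15 rad to it, own +x side facing it. Origin: centre of its underside; own z to its top end (lying as wanted: along the scale's +x).
- carton_top (a point): Centre of the carton's top end, 160 mm along the carton's z from its origin. This end goes against the gauge plate.
- scale: Slim parcel scale fixed to the desk: aluminium deck 12 mm high, 200 mm wide (own y), its square front edge being the low stop; 210 mm behind that edge a grey housing 50 mm high, 60 mm deep. Origin: middle of the deck's front edge, at desk level; own +x points from there over the deck to the gauge plate, z up.
- gauge_plate: Orange upright plate at the back of the deck, 140 mm wide, 52 high (14 to 66 mm above the desk), 8 thick. Origin: middle of the lower edge of its front face, 178 mm behind the deck's front edge; x as the scale's. Stiff spring: 6 N per mm, 6 mm travel, springs back. Press by feel: 8 N is little over 1 mm. Sliding the carton on the deck takes some 1.5 to 3.5 N more.
- mug: Blue mug, 76 mm wide, 90 mm high, handle to a side; origin at the centre of its foot. Leave alone.
- pencil_box: Dark wooden pencil box 90 x 90 x 60 mm with three pens up to 130 mm high; origin at the centre of its underside. Leave alone.
- tape_dispenser: Black tape dispenser 130 x 50 mm, 84 mm high; origin at the centre of its underside. Leave alone.
Things that resemble listed ones, but are neither listed nor needed, are in the scene too. There is more than one size of the carton; the one meant has the size given above.

How it is judged (in metres and radians):
On the way, in this order (a step that is already met when the one before it is completed fails the run):
1. the carton, standing, is up against the scale's front edge (within 5 mm) and square to it (within 0.08 rad) (x of carton in the frame of scale above -0.051 m and angle between carton's own z axis and vertical below 0.1 rad and angle between the x axis of carton and the x axis of scale, either way round below 0.08 rad), for 0.2 s.
2. the carton lies on the deck (angle between carton's own z axis and vertical between 1.5 and 1.64 rad and x of carton_top in the frame of scale above 0.09 m and angle between the z axis of carton and the x axis of scale, either way round below 0.25 rad), for 0.2 s.
3. its top end is pressed against the gauge plate with more than 3.5 N for 0.4 s (contact force between carton and gauge_plate above 3.5 N), for 0.4 s.
At the end, for the whole second after the job is handed in: The carton lies flat on the deck (within 0.05 rad), wholly on it, square to the gauge plate (0.06 rad), its top end within 4 mm of the plate and within 40 mm of the scale's centre line, at rest (angle between carton's own z axis and vertical between 1.52 and 1.62 rad and angle between the z axis of carton and the x axis of scale, either way round below 0.06 rad and x of carton_top in the frame of gauge_plate above -0.004 m and y of carton_top in the frame of scale between -0.04 and 0.04 m and height (world z) of carton between 0.05 and 0.066 m and linear speed of carton below 0.01 m/s); the robot touches nothing.
It fails at once if the robot pushes the carton with more than 22 N (contact force between any of the fingers, the arm and carton above 22 N).
It fails at once if the gauge plate is pressed with more than 16 N (contact force between anything else and gauge_plate above 16 N).
It fails at once if the carton is shoved over (turns faster than a free topple) (angular speed of carton above 8 rad/s).
It fails at once if the mug, pencil box or tape dispenser is moved by more than 15 mm (distance of any of mug, pencil_box, tape_dispenser from where it was at the start of the episode above 0.015 m).
It also fails if it takes over 72 s, if anything falls off the work surface, if the arm or the gripper's body presses on something with over 40 N, if the wrist force passes 120 N, or if a joint passes its speed limit or range.

### The arm

A 7-joint arm with a two-finger parallel gripper is mounted at the origin on the work surface. World frame = base frame: x ahead of the robot, y to its left, z up, the work surface at z = 0. Lengths are in mm, angles in rad, forces in N, time in s.
With the tool pointing down it reaches from about 425 to 1025 mm from the base axis. Payload 9.4 kg.
Tool frame: the origin (TCP) lies at the very end of the fingers, on their centre line; the grasp point (between the pads) lies 19 mm behind it; z points along the fingers, y is the line along which they close (so a half turn about z gives the same grasp; the last joint's range is limited). The gripper opens to 85 mm and grips with 20 to 120 N. Pads are 22 mm wide; open, the fingers measure 114 mm over their backs; the gripper's body (76 mm by 85 mm) begins 54 mm behind the grasp point. The pads swing forward as they close: fully open they stand 13 mm farther back than shut.
Start: joints at [1.061, 0.599, -0.003, 1.599, 0.002, 0.943, -0.08], TCP at [304.066, -658.155, 231.275] pointing down, gripper open.
Joint ranges: [-2.57, 2.57], [-0.35, 1.97], [-1.29, 1.29], [0.11, 2.56], [-1.05, 4.19], [0.11, 1.86], [-2.63, 2.63]. Speed limits (rad/s): [2.22, 2.22, 3.01, 3.01, 3.14, 3.14, 3.14].

### API

Orientations are given as a unit quaternion [x, y, z, w].
In Python, from station import monitor, eyes, order gives the robot as it stands.
- The arm moves only by the shell command python3 -m crank 'ROWS' [FORCE]. ROWS is JSON, a list of rows, each a list of 5 numbers: the gripper's target within -1 to 1 (shut at 1, half-way at 0, fully open at -1), then the shift along the world's x, y, z in mm, then the turn about the world's z in rad. In form: [[hand, tx, ty, tz, twist], ...]. A call has exactly 8 rows; each row shifts and turns the commanded pose from where the row before left it; what a row does not reach is not made up. A row lasts 1/12 s, in which the tool goes at most 41.7 mm and 7.16 degrees, less where a joint would pass 70% of its speed; a pose out of reach is approached as far as the arm can. A call is refused whole if a number of a shift passes 41.7 or a number of a turn 0.125, either way. A call with a gripper value outside its range is refused whole. The fingers move at their own pace and stop on an object; FORCE is the grip in N (left out, the last holds). Time passes only in rows, so rows that do not move let the fingers close, or fill a call up. It gives the time, the measured TCP pose, the force, the opening and the grip force at its end, in the units of the state.
- monitor.get_obs(): the state, without advancing time (a new reading comes with each control period).
- eyes.snapshot(name): name is "side" or "top"; returns the picture (420x560x3 uint8, blue, green, red); there is no depth.
- eyes.camera_info(name): a dict with "fovy" (degrees; the focal length in pixels is half the picture's height over the tangent of half this angle, whatever the lens; pixels are square), "cx", "cy" (the principal point, pixels), "pose" (4x4, takes a point from camera to world coordinates). Camera axes: x right, y up, looking along -z (the intrinsics and any distortion apply to the point x, -y, -z); pixel columns grow to the right and rows downward; lengths in mm; the calibration is good to about 2 mm. A picture is of the moment at which its call begins. camera_info takes no time and is no camera call.
- order.job_done(): hands the job in; it is judged then, once.
The state is a dict: "t": time; "joint_positions": joint angles; "joint_vel": joint speeds; "tau": joint torques, N m; "position": TCP position; "tool_rot": TCP orientation; "force": force on the tool from outside, world axes, zero at the start; "wrist_torque": the same for the moment, N m; "width": finger opening in mm; "grip_force": force on a finger pad.
Only numpy, scipy, OpenCV 4.12 (cv2) and the standard library are available. Lean on these libraries where they do the work, as an engineer would, in place of code of your own. Each camera call takes 0.05 s, during which the arm holds its last target. There are 200 camera calls.

## Working session

There is one attempt and no reset: what is moved stays moved. The work goes in short steps, Python scripts to look and compute and a shell command to move; the robot and the scene stay as the last step left them, time stands still between calls to the robot, and variables do not carry over. Pictures are saved under pics/ and viewed, at most 10 in all, crops included, and the job is handed in when it is done.

```bash
mkdir -p pics; ls; python3 - <<'E'
from station import monitor, eyes
import cv2
print(monitor.get_obs())
for n in("side","top"):
    print(n,eyes.camera_info(n)); cv2.imwrite(f"pics/{n}0.png",eyes.snapshot(n))
E
```

```text
pics
{'t': 0.0, 'joint_positions': array([ 1.06133675,  0.60012861, -0.00254777,  1.60012711,  0.00179907,
        0.94288926, -0.07978148]), 'joint_vel': array([-1.23012225e-03,  1.67920809e-03, -1.42488131e-03,  2.15108163e-03,
        1.12990472e-05, -2.14606825e-03,  1.65631134e-03]), 'tau': array([ 1.70221106e-04, -7.76461244e+01,  1.56474821e+00, -2.58016759e+01,
        1.22646583e-02,  8.78788502e-03, -2.87585362e-05]), 'position': array([ 303.84073282, -657.7449389 ,  230.41535809]), 'tool_rot': array([ 9.76672185e-01,  2.14734351e-01, -2.33600864e-04, -7.39026925e-04]), 'force': array([ 1.11706079, -0.82871305, -0.74519167]), 'wrist_torque': array([ 0.02454363, -0.00243027, -0.0443331 ]), 'grip_force': 0.0, 'width': 85.67104368998889}
side {'fovy': 42.39617630571262, 'cx': 276.98310372217156, 'cy': 213.23907948095533, 'pose': array([[-9.14857325e-01,  2.38116953e-01, -3.26092613e-01,
         1.91350776e+02],
       [-4.03656268e-01, -5.59120407e-01,  7.24186432e-01,
         8.59681888e+02],
       [-9.88396763e-03,  7.94156589e-01,  6.07632800e-01,
         8.14748761e+02],
       [ 0.00000000e+00,  0.00000000e+00,  0.00000000e+00,
         1.00000000e+00]])}
top {'fovy': 53.67650959545748, 'cx': 270.481039767253, 'cy': 203.75620086058336, 'pose': array([[-9.46704230e-03,  9.81036740e-01, -1.93590519e-01,
         3.60244354e+02],
       [-9.99724819e-01, -5.13038257e-03,  2.28902912e-02,
         4.65015498e+01],
       [ 2.14630233e-02,  1.93753950e-01,  9.80815347e-01,
         1.18501843e+03],
       [ 0.00000000e+00,  0.00000000e+00,  0.00000000e+00,
         1.00000000e+00]])}
```

View pics/side0.png

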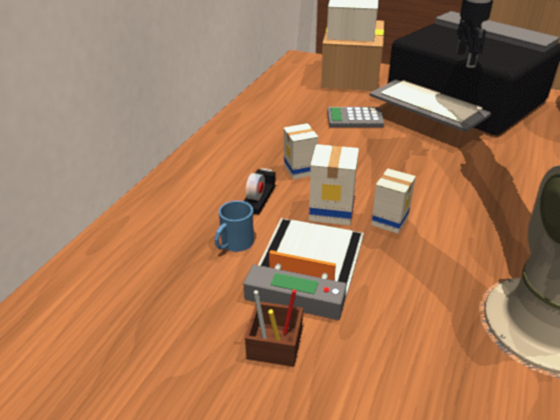

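View pics/top0.png

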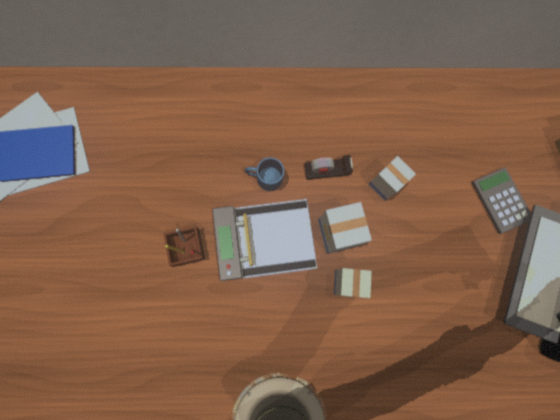

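Three look-alike cartons: A side (334,184) / top (346,227), large; B side (300,150) / top (393,178), small; C side (394,200) / top (353,283), small. A is the one meant, because it is the largest and stands just short of the scale's front edge at top x≈311. I'll confirm this in a crop and by measuring it.

```bash
cat > h.py <<'E'
import numpy as np, cv2
from station import eyes, monitor
def ray(n,u,v):
    i=eyes.camera_info(n); f=210/np.tan(np.radians(i["fovy"]/2)); P=i["pose"]
    d=P[:3,:3]@np.array([(u-i["cx"])/f,-(v-i["cy"])/f,-1]); return P[:3,3],d
def onz(n,u,v,z):
    o,d=ray(n,u,v); return o+d*(z-o[2])/d[2]
def proj(n,p):
    i=eyes.camera_info(n); f=210/np.tan(np.radians(i["fovy"]/2)); P=i["pose"]
    c=P[:3,:3].T@(np.array(p)-P[:3,3]); return i["cx"]-f*c[0]/c[2], i["cy"]+f*c[1]/c[2]
E
python3 - <<'E'
from h import *
im=cv2.imread("pics/top0.png"); s=cv2.imread("pics/side0.png")
a=cv2.resize(im[140:310,200:430],None,fx=3,fy=3,interpolation=cv2.INTER_CUBIC)
cv2.imwrite("pics/cropt.png",a)
b=cv2.resize(s[110:330,200:430],None,fx=2.7,fy=2.7,interpolation=cv2.INTER_CUBIC)
cv2.imwrite("pics/crops.png",b)
E
```

```text
(no output)
```

View pics/cropt.png

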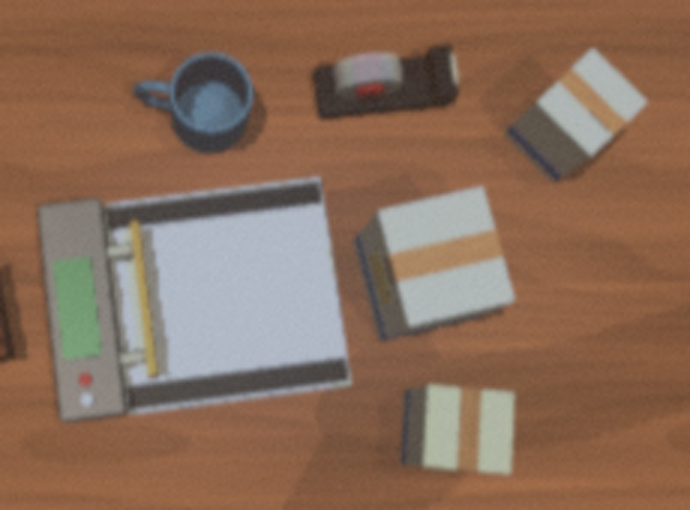

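View pics/crops.png

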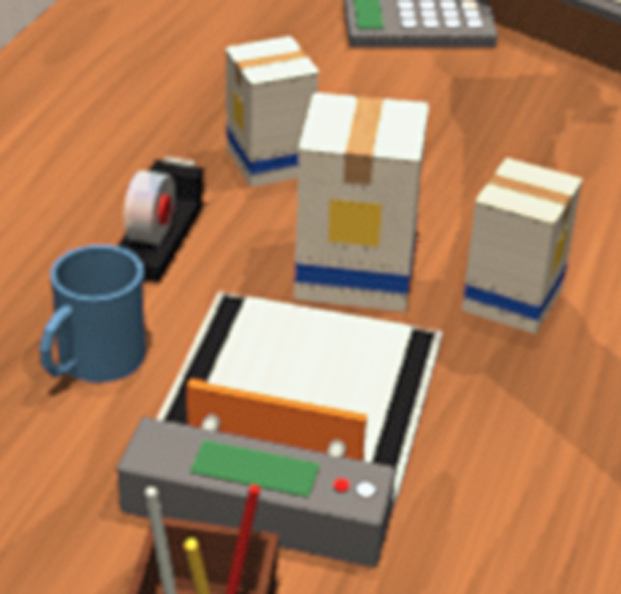

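The crops confirm A: it is clearly the largest, with a blue band low down, its tape running along own x and a face toward the deck. In the top crop its top corners are near (378,212), (484,187), (514,301) and (412,330), and the deck's front corners are near (320,178) and (351,383). Next I measure with masks.

```bash
cat >> h.py <<'E'
def bigquad(im,lo,hi,box,k=5):
    x0,y0,x1,y1=box; m=cv2.inRange(cv2.cvtColor(im,cv2.COLOR_BGR2HSV),lo,hi)
    w=np.zeros_like(m); w[y0:y1,x0:x1]=m[y0:y1,x0:x1]
    w=cv2.morphologyEx(w,cv2.MORPH_CLOSE,np.ones((k,k)))
    c=max(cv2.findContours(w,0,2)[0],key=cv2.contourArea)
    r=cv2.minAreaRect(c); return r,cv2.boxPoints(r),cv2.contourArea(c)
E
python3 - <<'E'
from h import *
im=cv2.imread("pics/top0.png"); hsv=cv2.cvtColor(im,cv2.COLOR_BGR2HSV)
for n,(u,v) in dict(top=(340,213),tape=(348,226),side=(328,233),deck=(280,240),wood=(330,260),strip=(270,208),plate=(248,240),gap=(318,240)).items(): print(n,hsv[v,u])
def show(name,q,z):
    p=np.array([onz("top",u,v,z)[:2] for u,v in q]); print(name,q.round(1).tolist(),p.round(1).tolist(),'edges',np.linalg.norm(p-np.roll(p,-1,0),axis=1).round(1),'c',p.mean(0).round(1))
    d=np.roll(p,-1,0)-p; print(np.degrees(np.arctan2(d[:,1],d[:,0])).round(1))
c=np.array([(378,212),(484,187),(514,301),(412,330)])/3+[200,140]; show("cart manual",c,160)
d=np.array([(103,203),(320,178),(351,383),(127,412)])/3+[200,140]; show("deck manual",d,12)
p=np.array([(131,220),(158,376)])/3+[200,140]; show("plate top",p,66)
E
```

```text
top [ 81  10 185]
tape [ 15 107 171]
side [20 80 99]
deck [110  27 198]
wood [ 11 118 128]
strip [18 18 72]
plate [ 22 114 165]
gap [ 11 109 122]
cart manual [[326.0, 210.7], [361.3, 202.3], [371.3, 240.3], [337.3, 250.0]] [[544.1, -117.0], [565.0, -207.5], [468.5, -227.5], [445.2, -141.6]] edges [ 92.9  98.6  89.  101.9] c [ 505.7 -173.4]
[ -77.  -168.3  105.2   14. ]
deck manual [[234.3, 207.7], [306.7, 199.3], [317.0, 267.7], [242.3, 277.3]] [[580.9, 123.0], [604.3, -85.7], [408.5, -109.6], [383.7, 99.4]] edges [210.  197.2 210.4 198.6] c [494.3   6.8]
[ -83.6 -173.1   96.8    6.8]
plate top [[243.7, 213.3], [252.7, 265.3]] [[554.8, 93.9], [413.9, 69.5]] edges [143. 143.] c [484.4  81.7]
[-170.2    9.8]
```

```bash
python3 - <<'E'
from h import *
im=cv2.imread("pics/top0.png")
def show(name,q,z,cam="top"):
    p=np.array([onz(cam,u,v,z)[:2] for u,v in q]); d=np.roll(p,-1,0)-p
    print(name,p.round(1).tolist(),'edges',np.linalg.norm(d,axis=1).round(1),'c',p.mean(0).round(1),np.degrees(np.arctan2(d[:,1],d[:,0])).round(1))
big=cv2.resize(im,None,fx=4,fy=4,interpolation=cv2.INTER_CUBIC); hsv=cv2.cvtColor(big,cv2.COLOR_BGR2HSV)
m=(hsv[...,2]>140).astype('uint8')*255
for nm,b,z in(("cart",(320,195,378,256),160),("deckwhite",(250,195,322,277),12)):
    w=np.zeros_like(m); x0,y0,x1,y1=[4*k for k in b]; w[y0:y1,x0:x1]=m[y0:y1,x0:x1]
    w=cv2.morphologyEx(w,cv2.MORPH_OPEN,np.ones((9,9)))
    if nm=="deckwhite": w=cv2.morphologyEx(w,cv2.MORPH_CLOSE,np.ones((41,41)))
    c=cv2.convexHull(max(cv2.findContours(w,0,2)[0],key=cv2.contourArea))
    q=cv2.approxPolyDP(c,12,True)[:,0]/4.; show(nm,q,z)
E
```

```text
cart [[547.1, -118.4], [584.2, -168.8], [561.2, -249.1], [430.2, -241.3], [430.9, -158.2], [452.6, -138.0]] edges [ 62.6  83.6 131.2  83.1  29.6  96.5] c [ 501. -179.] [ -53.6 -106.   176.6   89.5   42.9   11.7]
deckwhite [[617.1, -89.9], [601.4, -110.5], [434.0, -110.4], [392.0, -71.9], [384.0, -45.9], [384.9, 59.3], [420.2, 78.1], [617.9, 75.2]] edges [ 25.9 167.4  56.9  27.3 105.2  40.  197.6 165.1] c [481.4 -27. ] [-127.2  179.9  137.5  107.1   89.5   28.    -0.8  -90.3]
```

```bash
cat >> h.py <<'E'
def show(name,q,z,cam="top"):
    p=np.array([onz(cam,u,v,z)[:2] for u,v in q]); d=np.roll(p,-1,0)-p
    print(name,p.round(1).tolist(),'edges',np.linalg.norm(d,axis=1).round(1),'c',p.mean(0).round(1),np.degrees(np.arctan2(d[:,1],d[:,0])).round(1)); return p
def rect(im,b,z,name,vmin=130,smax=62,cam="top",k=61):
    big=cv2.GaussianBlur(cv2.resize(im,None,fx=4,fy=4,interpolation=cv2.INTER_CUBIC),(9,9),0); hsv=cv2.cvtColor(big,cv2.COLOR_BGR2HSV)
    m=cv2.inRange(hsv,(0,0,vmin),(180,smax,255)); w=np.zeros_like(m); x0,y0,x1,y1=[4*v for v in b]; w[y0:y1,x0:x1]=m[y0:y1,x0:x1]
    w=cv2.morphologyEx(w,cv2.MORPH_OPEN,np.ones((9,9))); w=cv2.morphologyEx(w,cv2.MORPH_CLOSE,np.ones((k,k)))
    c=max(cv2.findContours(w,0,2)[0],key=cv2.contourArea)
    q=cv2.boxPoints(cv2.minAreaRect(c))/4.; return show(name,q,z,cam)
E
python3 - <<'E'
from h import *
im=cv2.imread("pics/top0.png")
rect(im,(320,195,378,256),160,"cart"); rect(im,(254,195,322,277),12,"deck white")
im=cv2.imread("pics/side0.png")
rect(im,(305,140,365,172),160,"cart side",150,70,"side"); 
E
```

```text
cart [[546.8, -115.6], [571.1, -207.7], [467.4, -229.6], [444.3, -139.1]] edges [ 95.3 106.   93.5 105.2] c [ 507.4 -173. ] [ -75.3 -168.1  104.3   12.9]
deck white [[559.5, 85.4], [581.3, -94.1], [404.0, -111.1], [383.9, 63.4]] edges [180.7 178.2 175.6 176.9] c [482.2 -14.1] [ -83.1 -174.5   96.5    7.1]
cart side [[598.0, -213.5], [479.8, -263.2], [438.6, -128.7], [546.7, -82.9]] edges [128.2 140.7 117.4 140.3] c [ 515.7 -172.1] [-157.2  107.    22.9  -68.5]
```

Measured: the carton top's sides are 93–95 × 98–106 mm (expected 92 × 100) and the deck is 210 × 198 mm (expected 210 × 200). The plate's top edge is 179 mm behind the front edge.
- **Scale:** origin about (506.4, -97.7), x heading 96.7°.
- **Carton:** about (506.5, -173), heading 103°, with a 29 mm gap and 0.11 rad of turn.

The plan is to push with the back of an open finger (57 mm from the centre line), so the gripper body stays clear of the carton. I start by moving to (521, -300).

```bash
python3 -m crank '[[-1,13.6,22.4,0,-0.02],[-1,13.6,22.4,0,-0.02],[-1,13.6,22.4,0,-0.02],[-1,13.6,22.4,0,-0.02],[-1,13.6,22.4,0,-0.02],[-1,13.6,22.4,0,-0.02],[-1,13.6,22.4,0,-0.02],[-1,13.6,22.4,0,-0.02]]'; python3 -m crank '[[-1,13.6,22.4,0,-0.02],[-1,13.6,22.4,0,-0.02],[-1,13.6,22.4,0,-0.02],[-1,13.6,22.4,0,-0.02],[-1,13.6,22.4,0,-0.02],[-1,13.6,22.4,0,-0.02],[-1,13.6,22.4,0,-0.02],[-1,13.6,22.4,0,-0.02]]'
python3 -m crank '[[-1,0,0,-25,0],[-1,0,0,-25,0],[-1,0,0,-25,0],[-1,0,0,-25,0],[-1,0,0,-25,0],[-1,0,0,-25,0],[-1,0,0,-25,0],[-1,0,0,-25,0]]'
python3 - <<'E'
from h import *
for n in("side","top"): cv2.imwrite(f"pics/{n}1.png",eyes.snapshot(n))
a=cv2.imread("pics/side1.png")[100:300,220:440];b=cv2.imread("pics/top1.png")[160:300,300:440]
cv2.imwrite("pics/v1.png",np.hstack([cv2.resize(a,(440,400)),cv2.resize(b,(360,400))]))
E
```

```text
t: 0.77
position: [413.3, -477.6, 231.0]
tool_rot: [0.991, 0.136, -0.0, -0.0]
force: [0.1, 0.3, 1.1]
width: 85.6
grip_force: 0.0
t: 1.43
position: [522.0, -298.5, 231.0]
tool_rot: [0.998, 0.056, -0.0, -0.0]
force: [0.6, 0.1, 0.3]
width: 85.5
grip_force: 0.0
t: 2.1
position: [521.5, -299.6, 29.9]
tool_rot: [0.998, 0.056, -0.0, -0.0]
force: [0.5, -0.4, 0.4]
width: 85.2
grip_force: 0.0
```

View pics/v1.png

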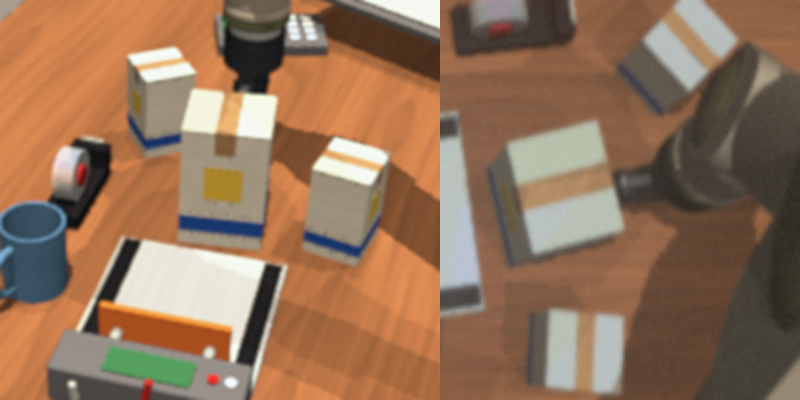

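The picture shows the open finger just behind the carton's tape-line centre (crop (625,185)), clear of both small cartons. I'll creep forward along the scale's x.

```bash
python3 -m crank '[[-1,-0.25,2,0,0],[-1,-0.25,2,0,0],[-1,-0.25,2,0,0],[-1,-0.25,2,0,0],[-1,-0.25,2,0,0],[-1,-0.25,2,0,0],[-1,-0.25,2,0,0],[-1,-0.25,2,0,0]]'; python3 -m crank '[[-1,-0.18,1.5,0,0],[-1,-0.18,1.5,0,0],[-1,-0.18,1.5,0,0],[-1,-0.18,1.5,0,0],[-1,-0.18,1.5,0,0],[-1,-0.18,1.5,0,0],[-1,-0.18,1.5,0,0],[-1,-0.18,1.5,0,0]]'
python3 -m crank '[[-1,-0.18,1.5,0,0],[-1,-0.18,1.5,0,0],[-1,-0.18,1.5,0,0],[-1,-0.18,1.5,0,0],[-1,-0.12,1,0,0],[-1,-0.12,1,0,0],[-1,-0.12,1,0,0],[-1,-0.12,1,0,0]]'
python3 - <<'E'
from h import *
im=eyes.snapshot("top"); cv2.imwrite("pics/top2.png",im); rect(im,(315,190,372,256),160,"cart")
print(monitor.get_obs()["force"],monitor.get_obs()["wrist_torque"])
E
```

```text
t: 2.87
position: [519.8, -283.9, 31.7]
tool_rot: [0.998, 0.056, 0.0, 0.0]
force: [0.4, -2.7, 1.1]
width: 85.2
grip_force: 0.0
t: 3.53
position: [518.1, -271.6, 31.2]
tool_rot: [0.998, 0.056, -0.0, -0.0]
force: [-0.5, -2.4, 0.5]
width: 85.5
grip_force: 0.0
t: 4.2
position: [517.6, -262.6, 31.6]
tool_rot: [0.998, 0.056, 0.001, 0.001]
force: [1.6, -6.1, 2.3]
width: 85.6
grip_force: 0.0
cart [[547.7, -87.7], [561.4, -183.0], [458.3, -193.2], [445.3, -99.6]] edges [ 96.3 103.6  94.5 103.1] c [ 503.2 -140.9] [ -81.8 -174.4   97.9    6.6]
[ 1.99078642 -4.41403926  1.02010491] [-0.72079359 -0.13442878  0.04338296]
```

```bash
python3 -m crank '[[-1,-0.12,1,0,0],[-1,-0.06,0.5,0,0],[-1,0,0,0,0],[-1,0,0,0,0],[-1,0,0,0,0],[-1,0,0,0,0],[-1,0,0,0,0],[-1,0,0,0,0]]'
python3 - <<'E'
from h import *
im=eyes.snapshot("top"); cv2.imwrite("pics/top3.png",im); rect(im,(315,190,372,256),160,"cart")
s=eyes.snapshot("side"); cv2.imwrite("pics/side3.png",s)
print(monitor.get_obs()["force"])
a=s[120:290,230:400];b=im[160:300,280:420]
cv2.imwrite("pics/v3.png",np.hstack([cv2.resize(a,(400,400)),cv2.resize(b,(400,400))]))
E
```

```text
t: 4.92
position: [517.7, -261.1, 31.6]
tool_rot: [0.998, 0.056, 0.001, 0.001]
force: [1.6, -5.9, 1.8]
width: 85.9
grip_force: 0.0
cart [[547.4, -85.2], [560.7, -181.0], [457.7, -190.6], [445.1, -96.6]] edges [ 96.7 103.4  94.9 102.9] c [ 502.7 -138.3] [ -82.1 -174.7   97.6    6.3]
[ 1.34592361 -5.82501164  2.29212179]
```

View pics/v3.png

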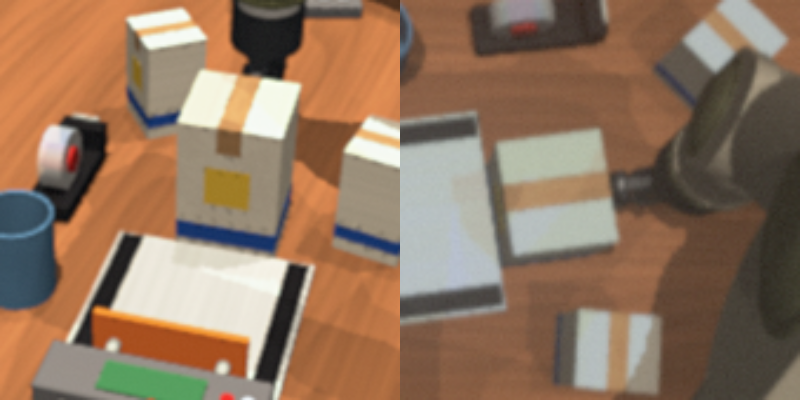

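The carton is square against the edge (heading about 97.5° against the scale's 96.7°) and slightly leaning. I back off so it settles upright and then measure again.

```bash
python3 -m crank '[[-1,0.12,-1,0,0],[-1,0.24,-2,0,0],[-1,0.36,-3,0,0],[-1,0.36,-3,0,0],[-1,0.36,-3,0,0],[-1,0.36,-3,0,0],[-1,0,0,0,0],[-1,0,0,0,0]]'
python3 - <<'E'
from h import *
im=eyes.snapshot("top"); cv2.imwrite("pics/top4.png",im); rect(im,(315,190,372,256),160,"cart")
# deck front edge: bright deck / dark face boundary, refit
rect(im,(254,195,326,277),12,"deck")
s=eyes.snapshot("side"); cv2.imwrite("pics/side4.png",s)
print(monitor.get_obs()["force"])
E
```

```text
t: 5.68
position: [518.5, -275.3, 31.2]
tool_rot: [0.998, 0.056, -0.0, -0.0]
force: [-0.8, 0.1, -0.7]
width: 85.5
grip_force: 0.0
cart [[548.1, -91.6], [562.6, -186.0], [458.4, -197.2], [444.7, -104.5]] edges [ 95.5 104.8  93.6 104.2] c [ 503.4 -144.8] [ -81.3 -173.9   98.4    7.1]
deck [[589.8, 66.6], [588.7, -140.6], [383.2, -133.3], [385.0, 67.0]] edges [207.2 205.7 200.3 204.8] c [486.7 -35.1] [-9.03e+01  1.78e+02  8.95e+01 -1.00e-01]
[0.10261468 0.29600889 0.39168016]
```

Step 1 is met: in the scale frame the carton is at x ≈ -46.4 mm, y ≈ +8.5 mm, and square. Now I raise the tool and push high.

```bash
python3 -m crank '[[-1,0,0,13,0],[-1,0,0,13,0],[-1,0,0,13,0],[-1,0,0,13,0],[-1,0,0,13,0],[-1,0,0,13,0],[-1,0,0,13,0],[-1,0,0,13,0]]'; python3 -m crank '[[-1,-0.24,2,0,0],[-1,-0.24,2,0,0],[-1,-0.24,2,0,0],[-1,-0.24,2,0,0],[-1,-0.24,2,0,0],[-1,-0.24,2,0,0],[-1,-0.24,2,0,0],[-1,-0.24,2,0,0]]'; python3 -m crank '[[-1,-0.24,2,0,0],[-1,-0.24,2,0,0],[-1,-0.24,2,0,0],[-1,-0.24,2,0,0],[-1,-0.24,2,0,0],[-1,-0.24,2,0,0],[-1,-0.24,2,0,0],[-1,-0.24,2,0,0]]';python3 -m crank '[[-1,-0.24,2,0,0],[-1,-0.24,2,0,0],[-1,-0.24,2,0,0],[-1,-0.24,2,0,0],[-1,-0.24,2,0,0],[-1,-0.24,2,0,0],[-1,-0.24,2,0,0],[-1,-0.24,2,0,0]]'
python3 - <<'E'
from h import *
s=eyes.snapshot("side"); cv2.imwrite("pics/side5.png",s)
cv2.imwrite("pics/v5.png",cv2.resize(s[100:300,220:420],(500,500)))
E
```

```text
t: 6.45
position: [518.5, -274.9, 135.9]
tool_rot: [0.998, 0.057, -0.0, -0.0]
force: [0.7, -0.2, 0.1]
width: 85.2
grip_force: 0.0
t: 7.12
position: [516.6, -259.0, 135.0]
tool_rot: [0.998, 0.056, -0.0, -0.0]
force: [-0.1, 0.4, -0.1]
width: 85.4
grip_force: 0.0
t: 7.78
position: [515.1, -243.8, 135.5]
tool_rot: [0.998, 0.056, 0.0, 0.0]
force: [0.2, -2.4, 1.2]
width: 85.4
grip_force: 1.3
t: 8.45
position: [512.9, -227.1, 135.3]
tool_rot: [0.998, 0.056, 0.0, 0.0]
force: [0.3, -3.6, 3.3]
width: 85.6
grip_force: 1.7
```

View pics/v5.png

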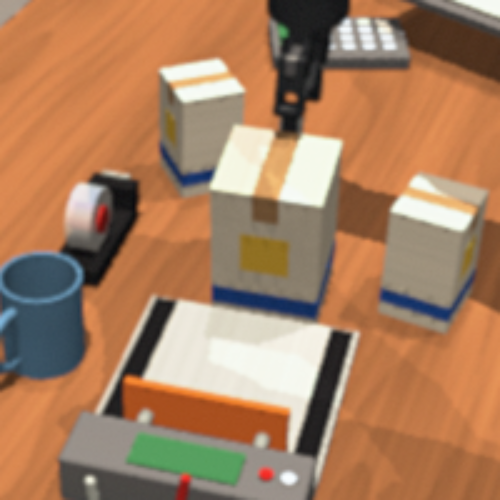

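It shows the carton tilting forward about the edge, square, with force around 4 N. I'll continue gently.

```bash
python3 -m crank '[[-1,-0.24,2,0,0],[-1,-0.24,2,0,0],[-1,-0.24,2,0,0],[-1,-0.24,2,0,0],[-1,-0.24,2,0,0],[-1,-0.24,2,0,0],[-1,-0.24,2,0,0],[-1,-0.24,2,0,0]]'; python3 -m crank '[[-1,-0.24,2,0,0],[-1,-0.24,2,0,0],[-1,-0.24,2,0,0],[-1,-0.24,2,0,0],[-1,-0.24,2,0,0],[-1,-0.24,2,0,0],[-1,-0.24,2,0,0],[-1,-0.24,2,0,0]]';python3 -m crank '[[-1,-0.24,2,0,0],[-1,-0.24,2,0,0],[-1,-0.24,2,0,0],[-1,-0.24,2,0,0],[-1,-0.24,2,0,0],[-1,-0.24,2,0,0],[-1,-0.24,2,0,0],[-1,-0.24,2,0,0]]'
python3 - <<'E'
from h import *
cv2.imwrite("pics/side6.png",eyes.snapshot("side"))
print(monitor.get_obs()["force"])
E
```

```text
t: 9.17
position: [510.9, -211.0, 135.3]
tool_rot: [0.998, 0.056, -0.0, -0.0]
force: [-0.1, -2.8, 2.2]
width: 85.6
grip_force: 1.6
t: 9.83
position: [509.0, -195.0, 135.2]
tool_rot: [0.998, 0.056, -0.0, -0.0]
force: [-0.2, -2.1, 1.5]
width: 85.1
grip_force: 1.3
t: 10.5
position: [507.1, -179.0, 135.3]
tool_rot: [0.998, 0.056, -0.0, -0.0]
force: [0.9, -1.3, 1.9]
width: 85.7
grip_force: 1.1
[ 0.64518968 -0.78511538  1.93917933]
```

Force is falling as the balance point nears, so I go slower through it.

```bash
python3 -m crank '[[-1,-0.18,1.5,0,0],[-1,-0.18,1.5,0,0],[-1,-0.18,1.5,0,0],[-1,-0.18,1.5,0,0],[-1,-0.18,1.5,0,0],[-1,-0.18,1.5,0,0],[-1,-0.18,1.5,0,0],[-1,-0.18,1.5,0,0]]'; python3 -m crank '[[-1,-0.12,1,0,0],[-1,-0.12,1,0,0],[-1,-0.12,1,0,0],[-1,-0.12,1,0,0],[-1,-0.12,1,0,0],[-1,-0.12,1,0,0],[-1,-0.12,1,0,0],[-1,-0.12,1,0,0]]';python3 -m crank '[[-1,-0.12,1,0,0],[-1,-0.12,1,0,0],[-1,-0.12,1,0,0],[-1,-0.12,1,0,0],[-1,-0.12,1,0,0],[-1,-0.12,1,0,0],[-1,-0.12,1,0,0],[-1,-0.12,1,0,0]]'
python3 - <<'E'
from h import *
s=eyes.snapshot("side"); cv2.imwrite("pics/side7.png",s); im=eyes.snapshot("top"); cv2.imwrite("pics/top7.png",im)
cv2.imwrite("pics/v7.png",np.hstack([cv2.resize(s[110:310,220:420],(400,400)),cv2.resize(im[160:300,260:400],(400,400))]))
E
```

```text
t: 11.22
position: [505.6, -167.0, 135.3]
tool_rot: [0.998, 0.056, -0.0, -0.0]
force: [0.2, -0.9, 2.2]
width: 85.8
grip_force: 1.0
t: 11.88
position: [504.7, -159.1, 135.3]
tool_rot: [0.998, 0.056, -0.0, -0.0]
force: [0.9, -1.0, 0.7]
width: 85.2
grip_force: 0.7
t: 12.55
position: [503.7, -151.1, 135.2]
tool_rot: [0.998, 0.056, -0.0, -0.0]
force: [0.5, -1.0, 0.1]
width: 85.5
grip_force: 0.2
```

View pics/v7.png

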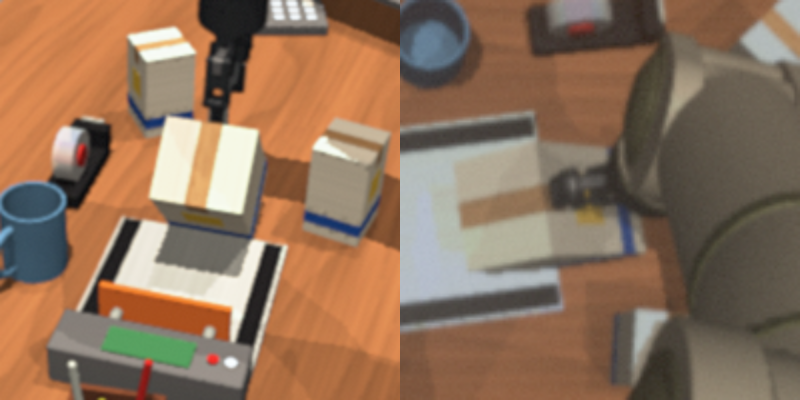

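It shows the carton about 45° over, still square to the edge. I push the last few millimetres at 12 mm/s.

```bash
for i in 1; do python3 -m crank '[[-1,-0.12,1,0,0],[-1,-0.12,1,0,0],[-1,-0.12,1,0,0],[-1,-0.12,1,0,0],[-1,-0.12,1,0,0],[-1,-0.12,1,0,0],[-1,0,0,0,0],[-1,0,0,0,0]]'; done
python3 - <<'E'
from h import *
a=cv2.imread("pics/side7.png"); s=eyes.snapshot("side"); cv2.imwrite("pics/side8.png",s)
d=cv2.absdiff(a,s)[160:260,280:370]; print(d.mean())
E
```

```text
t: 13.32
position: [503.1, -145.1, 135.3]
tool_rot: [0.998, 0.056, -0.0, -0.0]
force: [0.8, -0.0, 0.0]
width: 85.6
grip_force: 0.1
6.9528888888888885
```

```bash
python3 -m crank '[[-1,-0.12,1,0,0],[-1,-0.12,1,0,0],[-1,-0.12,1,0,0],[-1,-0.12,1,0,0],[-1,0,0,0,0],[-1,0,0,0,0],[-1,0,0,0,0],[-1,0,0,0,0]]'
python3 - <<'E'
from h import *
a=cv2.imread("pics/side8.png"); s=eyes.snapshot("side"); cv2.imwrite("pics/side9.png",s);t=eyes.snapshot("top"); cv2.imwrite("pics/top9.png",t)
d=cv2.absdiff(a,s)[160:260,280:370]; print(d.mean())
cv2.imwrite("pics/v9.png",np.hstack([cv2.resize(s[110:310,220:420],(400,400)),cv2.resize(t[160:300,240:380],(400,400))]))
E
```

```text
t: 14.03
position: [502.5, -141.3, 135.3]
tool_rot: [0.998, 0.056, -0.0, -0.0]
force: [0.1, -0.1, 0.2]
width: 85.4
grip_force: 0.1
4.716851851851852
```

```bash
python3 -m crank '[[-1,-0.12,1,0,0],[-1,-0.12,1,0,0],[-1,-0.12,1,0,0],[-1,-0.12,1,0,0],[-1,-0.12,1,0,0],[-1,-0.12,1,0,0],[-1,0,0,0,0],[-1,0,0,0,0]]'
python3 - <<'E'
from h import *
s=eyes.snapshot("side"); cv2.imwrite("pics/side10.png",s)
O=np.array([506.4,-97.7]);ex=np.array([-.117,.993]);ey=np.array([-.993,-.117])
for k in (7,8,9,10):
    a=cv2.imread(f"pics/side{k}.png"); print(k,[a[tuple(np.round(proj("side",[*(O+x*ex+35*ey),z])[::-1]).astype(int))].tolist() for x,z in((60,104),(100,104),(130,104),(148,60))], cv2.absdiff(a,s)[160:260,280:370].mean().round(1))
E
```

```text
t: 14.8
position: [501.9, -135.2, 135.3]
tool_rot: [0.998, 0.056, -0.0, -0.0]
force: [0.4, -0.4, -0.4]
width: 85.1
grip_force: 0.0
7 [[234, 249, 246], [44, 86, 105], [96, 103, 107], [196, 214, 220]] 15.5
8 [[228, 247, 246], [28, 80, 102], [96, 104, 106], [197, 215, 221]] 10.1
9 [[227, 246, 246], [58, 82, 95], [95, 103, 106], [198, 216, 221]] 6.4
10 [[224, 244, 246], [216, 244, 239], [96, 104, 107], [199, 217, 222]] 0.0
```

```bash
python3 -m crank '[[-1,-0.12,1,0,0],[-1,-0.12,1,0,0],[-1,-0.12,1,0,0],[-1,-0.12,1,0,0],[-1,-0.12,1,0,0],[-1,-0.12,1,0,0],[-1,0,0,0,0],[-1,0,0,0,0]]'
python3 - <<'E'
from h import *
s=eyes.snapshot("side"); cv2.imwrite("pics/side11.png",s)
s0=s; s=eyes.snapshot("side"); cv2.imwrite("pics/side12.png",s); t=eyes.snapshot("top"); cv2.imwrite("pics/top12.png",t)
O=np.array([506.4,-97.7]);ex=np.array([-.117,.993]);ey=np.array([-.993,-.117])
for k in (10,11,12):
    a=cv2.imread(f"pics/side{k}.png"); print(k,[a[tuple(np.round(proj("side",[*(O+x*ex+35*ey),z])[::-1]).astype(int))].tolist() for x,z in((60,104),(100,104),(130,104),(148,60))], cv2.absdiff(a,s)[160:260,280:370].mean().round(1))
cv2.imwrite("pics/v12.png",np.hstack([cv2.resize(s[110:310,220:420],(400,400)),cv2.resize(t[160:300,240:380],(400,400))]))
E
```

```text
t: 15.52
position: [501.2, -129.2, 135.3]
tool_rot: [0.998, 0.056, 0.0, -0.0]
force: [0.3, 0.2, 0.3]
width: 85.7
grip_force: 0.0
10 [[224, 244, 246], [216, 244, 239], [96, 104, 107], [199, 217, 222]] 10.1
11 [[220, 241, 246], [220, 241, 246], [97, 104, 108], [172, 189, 194]] 2.4
12 [[218, 240, 246], [219, 240, 246], [95, 103, 105], [143, 156, 160]] 0.0
```

It's falling now (the picture changes while the arm holds), so I let it drop.

```bash
python3 -m crank '[[-1,0,0,0,0],[-1,0,0,0,0],[-1,0,0,0,0],[-1,0,0,0,0],[-1,0,0,0,0],[-1,0,0,0,0],[-1,0,0,0,0],[-1,0,0,0,0]]'
python3 - <<'E'
from h import *
s=eyes.snapshot("side"); cv2.imwrite("pics/side13.png",s)
O=np.array([506.4,-97.7]);ex=np.array([-.117,.993]);ey=np.array([-.993,-.117])
for k in (12,13):
    a=cv2.imread(f"pics/side{k}.png"); print(k,[a[tuple(np.round(proj("side",[*(O+x*ex+35*ey),z])[::-1]).astype(int))].tolist() for x,z in((60,104),(100,104),(130,104),(148,60))], cv2.absdiff(a,s)[160:260,280:370].mean().round(1))
E
```

```text
t: 16.33
position: [501.1, -129.2, 135.3]
tool_rot: [0.998, 0.056, -0.0, -0.0]
force: [-0.2, 0.0, 0.1]
width: 85.3
grip_force: 0.0
12 [[218, 240, 246], [219, 240, 246], [95, 103, 105], [143, 156, 160]] 21.5
13 [[234, 249, 246], [231, 248, 246], [169, 189, 192], [130, 152, 164]] 0.0
```

The carton has fallen onto the deck. I retreat, and then measure and view it.

```bash
python3 -m crank '[[-1,1.2,-10,0,0],[-1,1.2,-10,0,0],[-1,1.2,-10,0,0],[-1,1.2,-10,0,0],[-1,1.2,-10,0,0],[-1,1.2,-10,0,0],[-1,1.2,-10,0,0],[-1,1.2,-10,0,0]]'
python3 - <<'E'
from h import *
t=eyes.snapshot("top"); s=eyes.snapshot("side"); cv2.imwrite("pics/side14.png",s); cv2.imwrite("pics/top14.png",t)
cv2.imwrite("pics/v14.png",np.hstack([cv2.resize(s[130:310,220:400],(400,400)),cv2.resize(t[170:300,230:360],(400,400))]))
E
```

```text
t: 17.05
position: [510.8, -210.5, 135.2]
tool_rot: [0.998, 0.056, -0.0, 0.0]
force: [-1.0, 0.5, -0.1]
width: 85.2
grip_force: 0.0
```

View pics/v14.png

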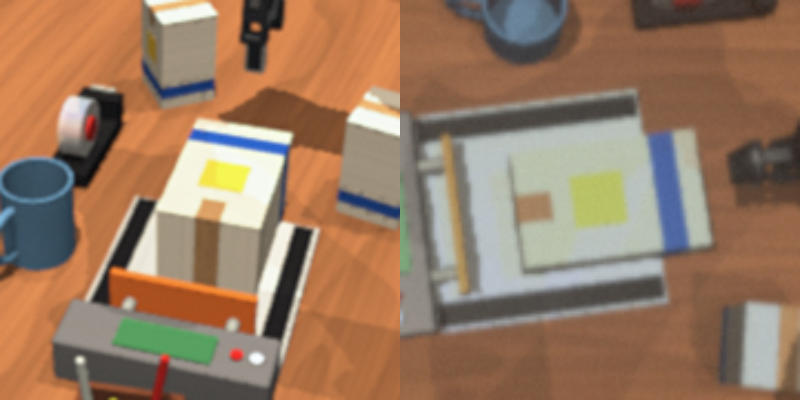

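It lies on the deck, top end toward the plate, roughly square. In the right panel its underside corners are at (693,130) and (711,247), and its top-end corners at (510,155) and (526,270). I turn these into positions.

```bash
python3 - <<'E'
from h import *
q=np.array([(293,130),(311,247),(126,270),(110,155)])*130/400+[230,170]
p=show("lying",q,104)
O=np.array([506.4,-97.7]);ex=np.array([-.117,.993]);ey=np.array([-.993,-.117])
print(((p-O)@np.array([ex,ey]).T).round(1))
t=monitor.get_obs()["position"][:2]-O; print(t@ex,t@ey)
E
```

```text
lying [[549.9, -123.8], [449.2, -135.5], [431.1, 21.4], [529.1, 34.2]] edges [101.4 158.   98.8 159.3] c [489.8 -50.9] [-173.3   96.6    7.4  -82.5]
[[-31.  -40.1]
 [-30.9  61.2]
 [127.1  60.8]
 [128.3 -37.9]]
-113.50103320712464 8.938755983196971
```

The sizes check (101 × 158 mm). The underside is at x = -31 mm, the top end at +128 mm (50 mm to go), centre y ≈ +11 mm, and it is square. I descend behind it and push.

```bash
python3 -m crank '[[-1,0.9,-8,-13.5,0],[-1,-0.5,0,-14,0],[-1,-0.5,0,-14,0],[-1,-0.5,0,-14,0],[-1,-0.5,0,-14,0],[-1,0,0,-14,0],[-1,0,0,-14,0],[-1,0,0,-13,0]]'; python3 -m crank '[[-1,-0.24,2,0,0],[-1,-0.24,2,0,0],[-1,-0.24,2,0,0],[-1,-0.24,2,0,0],[-1,-0.24,2,0,0],[-1,-0.24,2,0,0],[-1,-0.24,2,0,0],[-1,-0.24,2,0,0]]'; python3 -m crank '[[-1,-0.24,2,0,0],[-1,-0.24,2,0,0],[-1,-0.24,2,0,0],[-1,-0.24,2,0,0],[-1,-0.24,2,0,0],[-1,-0.24,2,0,0],[-1,-0.24,2,0,0],[-1,-0.24,2,0,0]]'; python3 -m crank '[[-1,-0.24,2,0,0],[-1,-0.24,2,0,0],[-1,-0.24,2,0,0],[-1,-0.24,2,0,0],[-1,-0.24,2,0,0],[-1,-0.24,2,0,0],[-1,-0.24,2,0,0],[-1,-0.24,2,0,0]]'
```

```text
t: 17.82
position: [509.3, -216.8, 23.1]
tool_rot: [0.998, 0.057, -0.0, -0.0]
force: [0.1, -0.2, -0.4]
width: 85.6
grip_force: 0.0
t: 18.48
position: [508.1, -201.9, 25.3]
tool_rot: [0.998, 0.056, 0.001, 0.001]
force: [0.2, -3.8, 1.4]
width: 85.4
grip_force: 0.0
t: 19.15
position: [505.8, -185.1, 24.8]
tool_rot: [0.998, 0.056, -0.0, 0.0]
force: [1.1, -4.1, 1.7]
width: 85.5
grip_force: 0.0
t: 19.82
position: [503.8, -169.0, 24.8]
tool_rot: [0.998, 0.056, -0.0, -0.0]
force: [-0.2, -3.6, 1.5]
width: 85.7
grip_force: 0.0
```

```bash
cat >> h.py <<'E'
O=np.array([506.4,-97.7]);ex=np.array([-.117,.993]);ey=np.array([-.993,-.117])
def band(t):
    # blue band on the upper face (z 104): centroid and direction in scale frame
    hsv=cv2.cvtColor(cv2.GaussianBlur(cv2.resize(t,None,fx=4,fy=4,interpolation=cv2.INTER_CUBIC),(7,7),0),cv2.COLOR_BGR2HSV)
    m=cv2.inRange(hsv,(105,110,60),(130,255,255)); w=np.zeros_like(m); w[760:1080,1000:1320]=m[760:1080,1000:1320]
    c=max(cv2.findContours(w,0,2)[0],key=cv2.contourArea); q=cv2.boxPoints(cv2.minAreaRect(c))/4
    p=np.array([onz("top",u,v,104)[:2] for u,v in q]); p=(p-O)@np.array([ex,ey]).T
    d=np.roll(p,-1,0)-p; L=d[np.argmax(np.linalg.norm(d,axis=1))]
    print("band centre",p.mean(0).round(1),"edges",np.linalg.norm(d,axis=1).round(1),"turn",np.round(np.arctan(-L[0]/L[1]),3))
E
python3 - <<'E'
from h import *
band(cv2.imread("pics/top14.png")); t=eyes.snapshot("top"); cv2.imwrite("pics/top15.png",t); band(t)
E
```

```text
band centre [-1.7 10.5] edges [17.2 98.  16.9 97.9] turn 0.0
band centre [34.8 10.8] edges [17.6 97.5 17.3 97.4] turn -0.009
```

It has moved 36.5 mm and is still square, with about 13 mm left. I go slowly, watching the force.

```bash
python3 -m crank '[[-1,-0.12,1,0,0],[-1,-0.12,1,0,0],[-1,-0.12,1,0,0],[-1,-0.12,1,0,0],[-1,-0.12,1,0,0],[-1,-0.12,1,0,0],[-1,-0.12,1,0,0],[-1,-0.12,1,0,0]]'; python3 -m crank '[[-1,-0.06,0.5,0,0],[-1,-0.06,0.5,0,0],[-1,-0.06,0.5,0,0],[-1,-0.06,0.5,0,0],[-1,0,0,0,0],[-1,0,0,0,0],[-1,0,0,0,0],[-1,0,0,0,0]]'
```

```text
t: 20.53
position: [502.8, -161.1, 24.8]
tool_rot: [0.998, 0.056, -0.0, -0.0]
force: [-0.2, -4.2, 0.8]
width: 85.4
grip_force: 0.0
t: 21.2
position: [502.7, -159.1, 24.8]
tool_rot: [0.998, 0.056, -0.0, -0.0]
force: [-0.4, -2.7, -0.6]
width: 85.1
grip_force: 0.0
```

```bash
python3 -m crank '[[-1,-0.06,0.5,0,0],[-1,-0.06,0.5,0,0],[-1,0,0,0,0],[-1,0,0,0,0],[-1,0,0,0,0],[-1,0,0,0,0],[-1,0,0,0,0],[-1,0,0,0,0]]'
```

```text
t: 21.87
position: [502.6, -158.3, 24.8]
tool_rot: [0.998, 0.056, -0.0, -0.0]
force: [1.2, -3.0, 0.2]
width: 85.4
grip_force: 0.0
```

```bash
python3 -m crank '[[-1,-0.06,0.5,0,0],[-1,-0.06,0.5,0,0],[-1,-0.06,0.5,0,0],[-1,0,0,0,0],[-1,0,0,0,0],[-1,0,0,0,0],[-1,0,0,0,0],[-1,0,0,0,0]]'
```

```text
t: 22.53
position: [502.4, -156.7, 24.8]
tool_rot: [0.998, 0.056, -0.0, -0.0]
force: [-0.0, -2.5, -0.0]
width: 85.4
grip_force: 0.0
```

```bash
python3 -m crank '[[-1,-0.06,0.5,0,0],[-1,-0.06,0.5,0,0],[-1,0,0,0,0],[-1,0,0,0,0],[-1,0,0,0,0],[-1,0,0,0,0],[-1,0,0,0,0],[-1,0,0,0,0]]'
```

```text
t: 23.2
position: [502.3, -155.9, 24.8]
tool_rot: [0.998, 0.056, 0.0, 0.0]
force: [0.8, -5.2, 0.6]
width: 85.3
grip_force: 0.0
```

```bash
python3 -m crank '[[-1,-0.06,0.5,0,0],[-1,-0.06,0.5,0,0],[-1,0,0,0,0],[-1,0,0,0,0],[-1,0,0,0,0],[-1,0,0,0,0],[-1,0,0,0,0],[-1,0,0,0,0]]'
```

```text
t: 23.87
position: [502.5, -155.3, 24.9]
tool_rot: [0.998, 0.056, 0.0, 0.0]
force: [1.7, -5.8, 0.2]
width: 85.3
grip_force: 0.0
```

```bash
python3 -m crank '[[-1,-0.06,0.5,0,0],[-1,-0.06,0.5,0,0],[-1,0,0,0,0],[-1,0,0,0,0],[-1,0,0,0,0],[-1,0,0,0,0],[-1,0,0,0,0],[-1,0,0,0,0]]'
```

```text
t: 24.53
position: [502.9, -154.8, 24.9]
tool_rot: [0.998, 0.056, 0.001, 0.001]
force: [1.8, -7.1, -1.3]
width: 85.3
grip_force: 0.0
```

```bash
python3 - <<'E'
from h import *
t=eyes.snapshot("top"); cv2.imwrite("pics/top16.png",t); band(t)
E
python3 -m crank '[[-1,-0.06,0.5,0,0],[-1,0,0,0,0],[-1,0,0,0,0],[-1,0,0,0,0],[-1,0,0,0,0],[-1,0,0,0,0],[-1,0,0,0,0],[-1,0,0,0,0]]'
```

```text
band centre [49.2 10.1] edges [17.6 97.7 17.3 97.7] turn -0.001
t: 25.25
position: [503.0, -154.6, 25.0]
tool_rot: [0.998, 0.056, 0.001, 0.001]
force: [2.6, -8.8, -1.5]
width: 85.1
grip_force: 0.0
```

It's against the plate and square, at 8.8 N including sliding friction. One more small step, a hold of a second, then I back off.

```bash
python3 -m crank '[[-1,-0.1,0.8,0,0],[-1,0,0,0,0],[-1,0,0,0,0],[-1,0,0,0,0],[-1,0,0,0,0],[-1,0,0,0,0],[-1,0,0,0,0],[-1,0,0,0,0]]'; python3 -m crank '[[-1,0,0,0,0],[-1,0,0,0,0],[-1,0,0,0,0],[-1,0,0,0,0],[-1,0,0,0,0],[-1,0,0,0,0],[-1,0,0,0,0],[-1,0,0,0,0]]'
```

```text
t: 25.92
position: [503.0, -154.2, 25.0]
tool_rot: [0.998, 0.055, 0.001, 0.001]
force: [3.3, -11.0, -1.9]
width: 85.1
grip_force: 0.0
t: 26.58
position: [503.1, -154.2, 25.0]
tool_rot: [0.998, 0.055, 0.001, 0.001]
force: [2.5, -10.1, -0.3]
width: 85.4
grip_force: 0.0
```

```bash
python3 -m crank '[[-1,0.06,-0.5,0,0],[-1,0.06,-0.5,0,0],[-1,0.06,-0.5,0,0],[-1,0.06,-0.5,0,0],[-1,0.12,-1,0,0],[-1,0.12,-1,0,0],[-1,0.24,-2,0,0],[-1,0.36,-3,0,0]]'; python3 -m crank '[[-1,0.6,-5,0,0],[-1,0.6,-5,0,0],[-1,0.6,-5,0,0],[-1,0.6,-5,0,0],[-1,0.6,-5,0,0],[-1,0,0,10,0],[-1,0,0,10,0],[-1,0,0,0,0]]'
python3 - <<'E'
from h import *
t=eyes.snapshot("top"); s=eyes.snapshot("side"); cv2.imwrite("pics/top17.png",t); cv2.imwrite("pics/side17.png",s); band(t)
cv2.imwrite("pics/v17.png",np.hstack([cv2.resize(s[130:310,220:400],(400,400)),cv2.resize(t[170:300,230:360],(400,400))]))
E
```

```text
t: 27.25
position: [502.5, -160.7, 24.6]
tool_rot: [0.998, 0.057, -0.001, -0.0]
force: [0.4, -0.1, 1.1]
width: 85.5
grip_force: 0.0
t: 27.92
position: [506.6, -186.7, 46.8]
tool_rot: [0.998, 0.056, 0.001, 0.0]
force: [0.3, -0.3, 0.2]
width: 85.4
grip_force: 0.0
band centre [48.4  9.8] edges [17.8 98.  17.5 97.9] turn -0.002
```

View pics/v17.png

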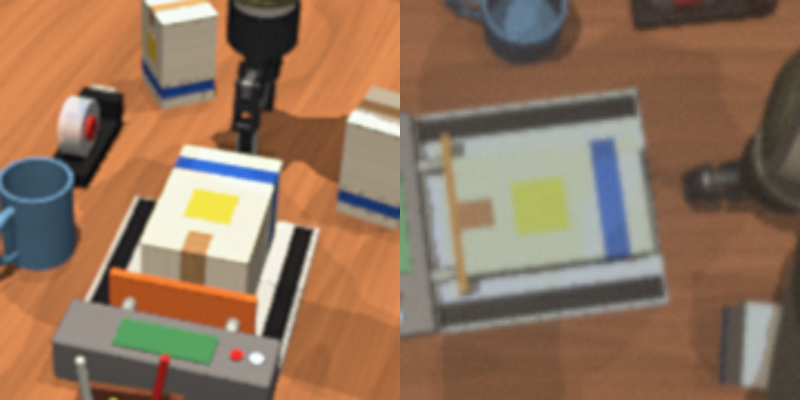

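The carton lies on the deck with its top end against the orange plate (right panel (455,215)). It is square, fully on, and the gripper is clear of it.

```bash
python3 -c "
from station import order; print(order.job_done())"
```

```text
the job is handed in; nothing more can be done
None
```

I handed the job in at about 28 s, with no verdict returned: the carton lies flat and square on the deck with its top end against the gauge plate, after a press of about 8 N (estimated from 10–11 N at the wrist less sliding friction) held for about a second.

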